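# Squirt the ring, then hold the round flask down in the press-to-run mixer

## Task

First clean the mixer's ring: press the nozzle cap of the spray can that is clamped in the foot beside the mixer right down, and let it spring back up. Then take the round flask by its neck, set it upright in the mixer's sprung ring and push it down until the ring is fully down, as the mixer runs only while pressed. Finish while still holding the flask down like that, keep the flask upright throughout, and leave the other things on the bench where they are.

Things in the scene. Friction and masses are not known exactly. Their poses are not given: they have to be found in the camera images.
- ring_top (a point): Centre of the upper rim of the mixer's level, sprung steel ring (inner diameter 56, outer 72, 8 mm thick) on a coil spring over the middle of a grey housing (130 x 150 x 62 mm high, fixed). Up, the rim is 100 mm above the bench; the point moves with the ring. The clamped spray can stands 135 to 165 mm away, about along local y. A seated flask's foot is 16 mm below the rim, with free room under it.
- cradle (a joint): How far the ring is pressed down, in m: 0 up, 0.014 fully down on its stop. Springy: begins to move at about 5 N, about 15 N in all at the stop; the flask's weight alone does not move it.
- nozzle_top (a point): Centre of the flat top of the white nozzle cap (30 mm diameter, 20 mm high) of the bare-metal spray can (52 mm diameter) clamped upright in a steel foot fixed to the bench; the top is 179 mm above the bench when up. A second can, without cap, stands farther off. Press straight down with shut fingers.
- nozzle (a joint): How far the nozzle cap is pressed down, in m: 0 up, 0.006 fully down. Springy: begins to move at about 2 N, about 6 N at the bottom; springs back by itself.
- flask_mid (a point): Round amber flask, loose, 124 mm high, 0.13 to 0.25 kg; the point is on its axis (z), 62 mm above its foot. Heights from the foot: flat foot 36 across; ball belly 65.6 across, centre at 33; straight neck 24 across, 66 to 108; black stopper 21 across, 108 to 124. Grip the neck from above, 92 mm up (30 above this point). Seated in the ring, this point is 46 mm above ring_top.
- jar_mid (a point): Bystander: squat straight-sided amber jar with black lid, 60 mm diameter, 62 high; the point is half-way up.
- pot_mid (a point): Bystander: low clear pot of brass wool, 72 mm diameter, 32 high; the point is half-way up.
- spool_mid (a point): Bystander: grey solder spool standing on end, 54 mm diameter, 46 high; the point is half-way up.
- meter_mid (a point): Bystander: orange multimeter lying flat, 170 x 85 x 38 mm; the point is at its centre.
- screwdriver_grip (a point): Bystander: screwdriver lying beyond the jar, pot and spool, 170 mm long; the point is on its handle.
Things that resemble listed ones, but are neither listed nor needed, are in the scene too. What is shaped like the part that bears flask_mid but turquoise or yellow is not meant.

How it is judged:
By the outcome, as a careful person would: the job done as asked, in the order asked, and still so for the second after the job is handed in, while the arm keeps its last pose, push and grip.
It also fails if it takes over 51 s, if anything falls off the work surface, if the arm or the gripper's body presses on something with over 40 N, if the wrist force passes 120 N, or if a joint passes its speed limit or range.

## Robot

A 7-joint arm with a two-finger parallel gripper is mounted at the origin on the work surface. World frame = base frame: x ahead of the robot, y to its left, z up, the work surface at z = 0. Lengths are in m, angles in rad, forces in N, time in s.
With the tool pointing down it reaches from about 0.4 to 0.925 m from the base axis. Payload 4.1 kg.
Tool frame: the origin (TCP) lies midway between the tips of the shut fingers; the grasp point (between the pads) lies 19 mm behind it; z points along the fingers, y is the line along which they close (so a half turn about z gives the same grasp; the last joint's range is limited). The gripper opens to 85 mm and grips with 20 to 120 N. Pads are 22 mm wide; open, the fingers measure 114 mm over their backs; the gripper's body (76 mm by 85 mm) begins 54 mm behind the grasp point. The pads swing forward as they close: fully open they stand 13 mm farther back than shut.
Start: joints at [-1.298, 0.398, 0.045, 1.537, -0.019, 1.207, -0.051], TCP at [0.236, 0.606, 0.231] pointing down, gripper open.
Joint ranges: [-2.82, 2.82], [-0.49, 2.23], [-1.37, 1.46], [0, 2.46], [-1.36, 4.5], [0.23, 2], [-2.94, 2.94]. Speed limits (rad/s): [2.57, 2.57, 3.14, 3.14, 3.14, 3.14, 3.14].

## Interface

Orientations are given as a rotation vector (axis times angle).
In Python, from rig import monitor, viewer, order gives the robot as it stands.
- The arm moves only by the tool apply_moves, never from a script. Its argument "commands" is a list of rows, each an object of numbers: "x", "y", "z": the shift along the tool's x, y, z in m; "ax", "ay", "az": the turn, a rotation vector about the tool's x, y, z in rad; "claw": the closure in counts, from 0 (fully open) to 255 (shut). In form: [{"x": .., "y": .., "z": .., "ax": .., "ay": .., "az": .., "claw": ..}, ...]. A call has 1 to 12 rows; each row shifts and turns the commanded pose from where the row before left it, along the tool's axes as they then stand; what a row does not reach is not made up. A row lasts 1/10 s, in which the tool goes at most 50 mm and 8.59 degrees, less where a joint would pass 70% of its speed; a pose out of reach is approached as far as the arm can. A call with a gripper value outside its range is refused whole. The fingers move at their own pace and stop on an object; "force" is the grip in N (left out, the last holds). Time passes only in rows, so rows that do not move let the fingers close. It gives the time, the measured TCP pose, the force, the opening and the grip force at its end, in the units of the state.
- monitor.state(): the state, without advancing time (a new reading comes with each control period).
- viewer.read_camera(name): name is "scene" or "top" or "wrist"; returns a dict with "img" (480x640x3 uint8, red, green, blue), "z_map" (480x640 float32, m along the optical axis (not along the pixel's ray), 0 where there is no reading), "fovy" (degrees; the focal length in pixels is half the picture's height over the tangent of half this angle, whatever the lens; pixels are square), "cx", "cy" (the principal point, pixels), "R" (3x3) and "t" (3): a world point X has camera coordinates R X + t. Camera axes: x right, y down, z forward; pixel columns grow to the right and rows downward; lengths in m; the calibration is good to about 2 mm. A picture is of the moment at which its call begins.
- order.hand_in(): hands the job in; it is judged then, once.
Trained networks look in the newest picture that a camera, given by its name, has taken for a name from the list of things; names that differ only in an ending like _2 or _b are one class to them, and where a whole thing is asked for, a point or a joint stands for the part that bears it (a point fixed in the world has none). Each returns a list of dicts, best first, with "score" (0 to 1); they miss things now and then, are a little off and sometimes report something else, mostly with a low value. They report only what shows in the picture. A call takes as long as a camera call. They do not tell look-alikes from the thing itself.
- viewer.look_for(label, camera): "xy" ([column, row] in pixels, amid what is visible of it).
- viewer.mark_of(label, camera): "xy" ([column, row] in pixels: a listed point, or the origin of a listed thing).
The state is a dict: "clock": time; "q": joint angles; "joint_vel": joint speeds; "joint_efforts": joint torques, N m; "ee_pos": TCP position; "tool_rot": TCP orientation; "contact_force": force on the tool from outside, world axes, zero at the start; "moment": the same for the moment, N m; "width": finger opening in m; "gripper_force": force on a finger pad.
Only numpy, scipy, OpenCV 4.12 (cv2) and the standard library are available. Lean on these libraries where they do the work, as an engineer would, in place of code of your own. Each camera call takes 0.05 s, during which the arm holds its last target. There are 200 camera calls.

## Working session

There is one attempt and no reset: what is moved stays moved. The work goes in short steps, Python scripts to look and compute and a tool call to move; the robot and the scene stay as the last step left them, time stands still between calls to the robot, and variables do not carry over. Pictures are saved under pics/ and viewed, at most 10 in all, crops included, and the job is handed in when it is done.

Besides the shell and the picture viewer there is one more tool, called after ">>>" as name([rows], argument=value, ...), one row to a line, values as JSON. apply_moves: Moves the arm, as the interface text tells. Its arguments: {"type":"object","properties":{"commands":{"type":"array"},"force":{"type":"number"}},"required":["commands"]}

```bash
mkdir -p pics; cat > h.py <<'E'
import numpy as np, cv2
from scipy.spatial.transform import Rotation as Ro
from rig import monitor, viewer, order
def K(c):
    return 240/np.tan(np.radians(c['fovy'])/2)
def px2w(c,u,v,z=None,d=None):
    f=K(c); r=np.array([(u-c['cx'])/f,(v-c['cy'])/f,1.]); R=np.array(c['R']);t=np.array(c['t'])
    o=-R.T@t; w=R.T@r
    return o+w*(d if d is not None else (z-o[2])/w[2])
def w2px(c,X):
    p=np.array(c['R'])@X+c['t']; return K(c)*p[:2]/p[2]+[c['cx'],c['cy']]
def depth(c,u,v):
    u,v=int(round(u)),int(round(v)); p=c['z_map'][max(0,v-2):v+3,max(0,u-2):u+3]; p=p[p>0]
    return float(np.median(p)) if p.size else None
def save(c,n): cv2.imwrite('pics/'+n,c['img'][:,:,::-1])
E
python3 - <<'E'
from h import *
np.set_printoptions(precision=3,suppress=True)
s=monitor.state();print(s['ee_pos'],s['tool_rot'],s['clock'],s['contact_force'])
ims=[]
for cam in('scene','top'):
    c=viewer.read_camera(cam);ims.append(c['img'])
    print(cam,-np.array(c['R']).T@c['t'],c['fovy'])
    for l in('ring_top','nozzle_top','flask_mid','jar_mid','pot_mid','spool_mid','meter_mid','screwdriver_grip'):
        for r in viewer.mark_of(l,cam)[:4]:
            u,v=r['xy']
            d=depth(c,u,v) if 0<=u<640 and 0<=v<480 else None
            print(l,np.round(r['xy']),round(r['score'],2),px2w(c,u,v,d=d) if d else None)
    save(c,cam+'0.png')
E
```

```text
[0.236 0.605 0.23 ] [-0.58  -3.087  0.003] 0.0 [-0.637  0.127 -0.706]
scene [0.909 0.353 0.957] 48.80492763922189
ring_top [254. 274.] 0.57 [ 0.588 -0.121  0.064]
nozzle_top [309. 298.] 0.78 [0.601 0.044 0.178]
flask_mid [394. 303.] 0.89 [0.466 0.134 0.088]
flask_mid [528. 279.] 0.64 [0.241 0.29  0.072]
flask_mid [455. 339.] 0.6 [0.447 0.257 0.077]
jar_mid [489. 382.] 0.78 [0.468 0.345 0.062]
pot_mid [397. 385.] 0.9 [0.567 0.225 0.029]
pot_mid [459. 437.] 0.22 [0.575 0.358 0.047]
spool_mid [459. 437.] 0.88 [0.576 0.359 0.046]
meter_mid [187. 192.] 0.92 [ 0.529 -0.407  0.037]
meter_mid [309. 298.] 0.32 [0.6   0.045 0.178]
screwdriver_grip [352. 466.] 0.64 [0.725 0.253 0.026]
screwdriver_grip [457. 437.] 0.23 [0.576 0.356 0.046]
top [ 0.22  -0.036  1.376] 44.26885801170416
ring_top [360. 186.] 0.76 [ 0.618 -0.107  0.064]
nozzle_top [292. 183.] 0.76 [0.594 0.043 0.18 ]
flask_mid [184. 359.] 0.98 [0.234 0.281 0.111]
flask_mid [255. 259.] 0.97 [0.445 0.132 0.109]
flask_mid [203. 270.] 0.93 [0.427 0.247 0.097]
jar_mid [164. 262.] 0.82 [0.453 0.345 0.062]
pot_mid [222. 220.] 0.65 [0.555 0.22  0.032]
spool_mid [166. 217.] 0.83 [0.563 0.349 0.046]
meter_mid [492. 231.] 0.93 [ 0.509 -0.405  0.043]
screwdriver_grip [207. 159.] 0.65 [0.71  0.259 0.025]
```

View pics/scene0.png

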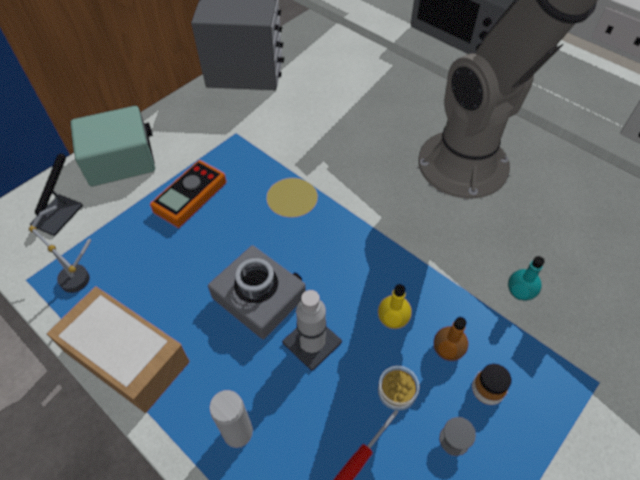

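View pics/top0.png

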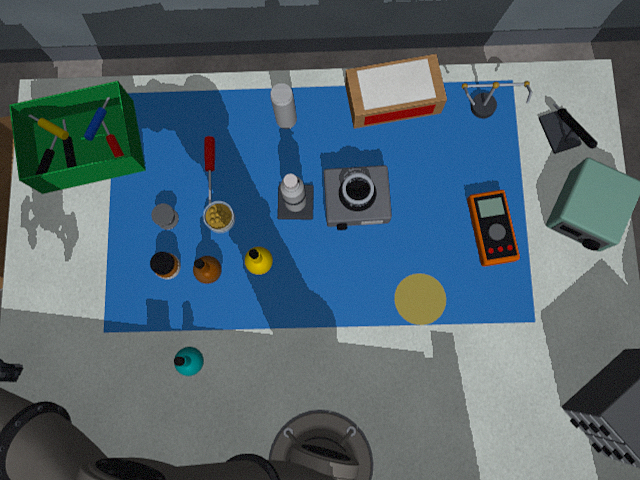

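The scene view shows three flask shapes: turquoise at (525,282), yellow at (395,310) and amber at (452,342). Only the amber one fits the description. The capped can is beside the mixer at (311,320). The can at (232,418) has no cap and stands farther off. I'll measure from depth clouds at the known heights and confirm with a crop.

```bash
python3 - <<'E'
from h import *
np.set_printoptions(precision=4,suppress=True)
def cloud(c):
    v,u=np.mgrid[:480,:640]; d=c['z_map']; f=K(c)
    P=np.stack([(u-c['cx'])/f*d,(v-c['cy'])/f*d,d],-1)
    P=(P-np.array(c['t']))@np.array(c['R']); P[d==0]=9; return P
T={'ring':((.59,-.11),.06,.09,.112,.1,'ring_top'),'nozzle':((.60,.043),.04,.172,.19,.179,'nozzle_top'),'stopper':((.43,.248),.05,.113,.14,.124,None),
 'neck':((.43,.248),.05,.07,.105,.09,None),'belly':((.43,.248),.06,.02,.06,.062,'flask_mid'),'jar':((.455,.345),.05,.055,.075,0,None),'pot':((.56,.22),.05,.025,.045,0,None),'yel':((.45,.13),.05,.113,.14,0,None),'can2':((.75,.06),.08,.1,.3,0,None)}
for cam in('scene','top'):
    c=viewer.read_camera(cam);P=cloud(c);print(cam)
    for n,(xy,r,a,b,z,l) in T.items():
        m=(np.hypot(P[...,0]-xy[0],P[...,1]-xy[1])<r)&(P[...,2]>a)&(P[...,2]<b)
        Q=P[m]
        if len(Q):
            lo,hi=Q.min(0),Q.max(0);(cx,cy),rr=cv2.minEnclosingCircle(Q[:,:2].astype(np.float32))
            print(n,len(Q),'mean',Q.mean(0),'circ',round(cx,4),round(cy,4),round(rr,4),'zmax',hi[2])
        if l:
            for q in viewer.mark_of(l,cam)[:3]:print('   mark',px2w(c,*q['xy'],z=z))
    if cam=='scene':
        cv2.imwrite('pics/crop1.png',cv2.resize(c['img'][230:410,200:520,::-1],None,fx=2.5,fy=2.5,interpolation=2))
    # housing orientation
    m=(np.hypot(P[...,0]-.6,P[...,1]+.11)<.1)&(P[...,2]>.054)&(P[...,2]<.07)
    print('housing',cv2.minAreaRect(P[m][:,:2].astype(np.float32)))
c=viewer.read_camera('wrist');print('wrist cam in tool', (lambda s:Ro.from_rotvec(s['tool_rot']).inv().apply(-np.array(c['R']).T@c['t']-s['ee_pos']))(monitor.state()),c['fovy'])
E
```

```text
scene
ring 470 mean [ 0.6032 -0.0994  0.0991] circ 0.6023 -0.101 0.0367 zmax 0.10375121742178721
nozzle 245 mean [0.6011 0.0464 0.1788] circ 0.6005 0.0436 0.0174 zmax 0.1834214683030011
   mark [0.6048 0.0429 0.179 ]
stopper 135 mean [0.439  0.2512 0.1228] circ 0.4374 0.2506 0.0109 zmax 0.1276011849178016
neck 123 mean [0.4456 0.2528 0.0879] circ 0.4391 0.2509 0.012 zmax 0.10474582514144995
belly 667 mean [0.451  0.2541 0.0483] circ 0.4386 0.251 0.0327 zmax 0.05998257031458508
   mark [0.4503 0.1232 0.062 ]
   mark [0.2256 0.2983 0.062 ]
   mark [0.4369 0.2455 0.062 ]
jar 722 mean [0.4528 0.3505 0.0618] circ 0.4515 0.3508 0.0271 zmax 0.06888589849645159
pot 1065 mean [0.5669 0.2279 0.0293] circ 0.5657 0.2278 0.0365 zmax 0.03805389323811879
yel 118 mean [0.4571 0.1325 0.1226] circ 0.4555 0.1316 0.0112 zmax 0.12767600793634
can2 900 mean [0.8108 0.0709 0.1441] circ 0.8133 0.0665 0.0255 zmax 0.15505141269191314
housing ((0.6023218631744385, -0.10070813447237015), (0.1301719844341278, 0.1518835872411728), 1.8183598518371582)
top
ring 333 mean [ 0.6019 -0.0993  0.0998] circ 0.6026 -0.099 
[... 370 characters left out ...]
85 mean [0.4316 0.2436 0.0495] circ 0.4373 0.2513 0.0329 zmax 0.05999293191454686
   mark [0.2317 0.2952 0.062 ]
   mark [0.4358 0.2515 0.062 ]
   mark [0.4543 0.1338 0.062 ]
jar 431 mean [0.451  0.3508 0.0623] circ 0.4514 0.3514 0.0277 zmax 0.07179835227525624
pot 576 mean [0.566  0.2284 0.0301] circ 0.5658 0.2286 0.0369 zmax 0.04157046573614463
yel 78 mean [0.4546 0.1328 0.1233] circ 0.4552 0.133 0.0108 zmax 0.12888157042358755
can2 523 mean [0.8042 0.0652 0.1397] circ 0.8107 0.0661 0.0262 zmax 0.15855255848249347
housing ((0.6023682355880737, -0.09927626699209213), (0.13135574758052826, 0.14987525343894958), 2.1453304290771484)
wrist cam in tool [ 0.0699 -0.0003 -0.1437] 60.45196739391453
```

View pics/crop1.png

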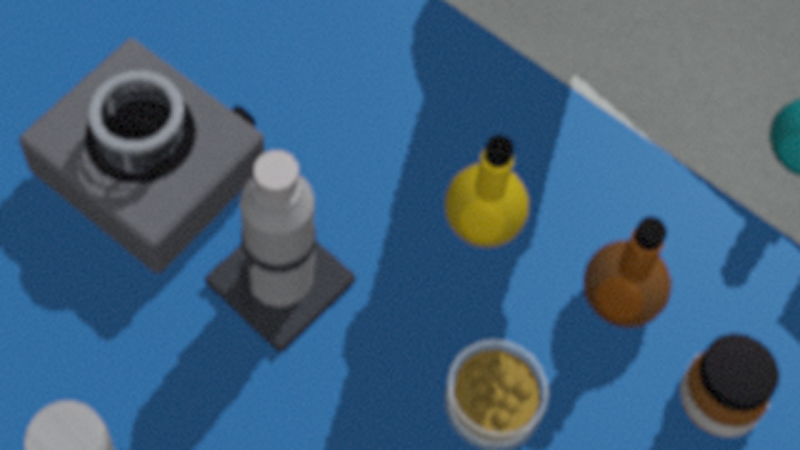

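All three targets agree between the two cameras:
- **Ring:** (0.6025, -0.100)
- **Nozzle:** (0.6005, 0.0445)
- **Flask:** (0.437, 0.251)

The crop confirms the amber round flask at (628,275) between the yellow one and the jar, and the white-capped can at (277,165). First I turn the tool so its x = world y and its y = world x, and shut the fingers.

>>> apply_moves([
  {"az": 0.1332,"z": -0.005,"claw": 255},
  {"az": 0.1332,"z": -0.005,"claw": 255},
  {"az": 0.1332,"z": -0.005,"claw": 255},
  {"az": 0.1332,"z": -0.005,"claw": 255},
  {"az": 0.1332,"z": -0.005,"claw": 255},
  {"az": 0.1332,"z": -0.005,"claw": 255},
  {"az": 0.1332,"z": -0.005,"claw": 255},
  {"az": 0.1332,"z": -0.005,"claw": 255},
  {"az": 0.1332,"z": -0.005,"claw": 255},
], force=60)

```text
schema error: expected keys x, y, z, ax, ay, az, claw
```

>>> apply_moves([
  {"x": 0,"y": 0,"z": -0.005,"ax": 0,"ay": 0,"az": 0.1332,"claw": 255},
  {"x": 0,"y": 0,"z": -0.005,"ax": 0,"ay": 0,"az": 0.1332,"claw": 255},
  {"x": 0,"y": 0,"z": -0.005,"ax": 0,"ay": 0,"az": 0.1332,"claw": 255},
  {"x": 0,"y": 0,"z": -0.005,"ax": 0,"ay": 0,"az": 0.1332,"claw": 255},
  {"x": 0,"y": 0,"z": -0.005,"ax": 0,"ay": 0,"az": 0.1332,"claw": 255},
  {"x": 0,"y": 0,"z": -0.005,"ax": 0,"ay": 0,"az": 0.1332,"claw": 255},
  {"x": 0,"y": 0,"z": -0.005,"ax": 0,"ay": 0,"az": 0.1332,"claw": 255},
  {"x": 0,"y": 0,"z": -0.005,"ax": 0,"ay": 0,"az": 0.1332,"claw": 255},
  {"x": 0,"y": 0,"z": -0.005,"ax": 0,"ay": 0,"az": 0.1332,"claw": 255},
], force=60)

```text
clock: 2.25
ee_pos: [0.236, 0.6056, 0.2765]
tool_rot: [-2.227, -2.216, -0.0]
contact_force: [1.4, 1.0, 0.4]
width: 0.0002
gripper_force: 0.0
```

>>> apply_moves([
  {"x": -0.038,"y": 0.025,"z": 0,"ax": 0,"ay": 0,"az": 0,"claw": 255},
  {"x": -0.038,"y": 0.025,"z": 0,"ax": 0,"ay": 0,"az": 0,"claw": 255},
  {"x": -0.038,"y": 0.025,"z": 0,"ax": 0,"ay": 0,"az": 0,"claw": 255},
  {"x": -0.038,"y": 0.025,"z": 0,"ax": 0,"ay": 0,"az": 0,"claw": 255},
  {"x": -0.038,"y": 0.025,"z": 0,"ax": 0,"ay": 0,"az": 0,"claw": 255},
  {"x": -0.038,"y": 0.025,"z": 0,"ax": 0,"ay": 0,"az": 0,"claw": 255},
  {"x": -0.038,"y": 0.025,"z": 0,"ax": 0,"ay": 0,"az": 0,"claw": 255},
  {"x": -0.038,"y": 0.025,"z": 0,"ax": 0,"ay": 0,"az": 0,"claw": 255},
  {"x": -0.038,"y": 0.025,"z": 0,"ax": 0,"ay": 0,"az": 0,"claw": 255},
  {"x": -0.038,"y": 0.025,"z": 0,"ax": 0,"ay": 0,"az": 0,"claw": 255},
  {"x": -0.038,"y": 0.025,"z": 0,"ax": 0,"ay": 0,"az": 0,"claw": 255},
  {"x": -0.038,"y": 0.025,"z": 0,"ax": 0,"ay": 0,"az": 0,"claw": 255},
])

```text
clock: 3.45
ee_pos: [0.537, 0.1482, 0.2767]
tool_rot: [-2.221, -2.222, -0.002]
contact_force: [0.7, 0.3, -0.2]
width: 0.0002
gripper_force: 0.0
```

>>> apply_moves([
  {"x": -0.026,"y": 0.016,"z": 0,"ax": 0,"ay": 0,"az": 0,"claw": 255},
  {"x": -0.026,"y": 0.016,"z": 0,"ax": 0,"ay": 0,"az": 0,"claw": 255},
  {"x": -0.026,"y": 0.016,"z": 0,"ax": 0,"ay": 0,"az": 0,"claw": 255},
  {"x": -0.026,"y": 0.0155,"z": 0.01,"ax": 0,"ay": 0,"az": 0,"claw": 255},
  {"x": 0,"y": 0,"z": 0.03,"ax": 0,"ay": 0,"az": 0,"claw": 255},
  {"x": 0,"y": 0,"z": 0.03,"ax": 0,"ay": 0,"az": 0,"claw": 255},
  {"x": 0,"y": 0,"z": 0.012,"ax": 0,"ay": 0,"az": 0,"claw": 255},
  {"x": 0,"y": 0,"z": 0,"ax": 0,"ay": 0,"az": 0,"claw": 255},
])

```text
clock: 4.25
ee_pos: [0.5985, 0.0461, 0.1926]
tool_rot: [-2.219, -2.221, 0.005]
contact_force: [0.3, 0.0, 0.1]
width: -0.0001
gripper_force: 0.0
```

```bash
python3 - <<'E'
from h import *
s=monitor.state();print(s['ee_pos'],s['contact_force'],s['clock'])
c=viewer.read_camera('scene')
im=c['img'][230:380,220:420,::-1];cv2.imwrite('pics/noz.png',cv2.resize(im,None,fx=4,fy=4,interpolation=2))
c=viewer.read_camera('wrist');print('wrist tip px',w2px(c,s['ee_pos']),w2px(c,np.array([.6005,.0445,.179])))
E
```

```text
[0.59851518 0.04606449 0.19264414] [0.26024539 0.04556143 0.06642627] 4.25
wrist tip px [316.12549071 308.12235506] [321.12319253 297.24876802]
```

View pics/noz.png

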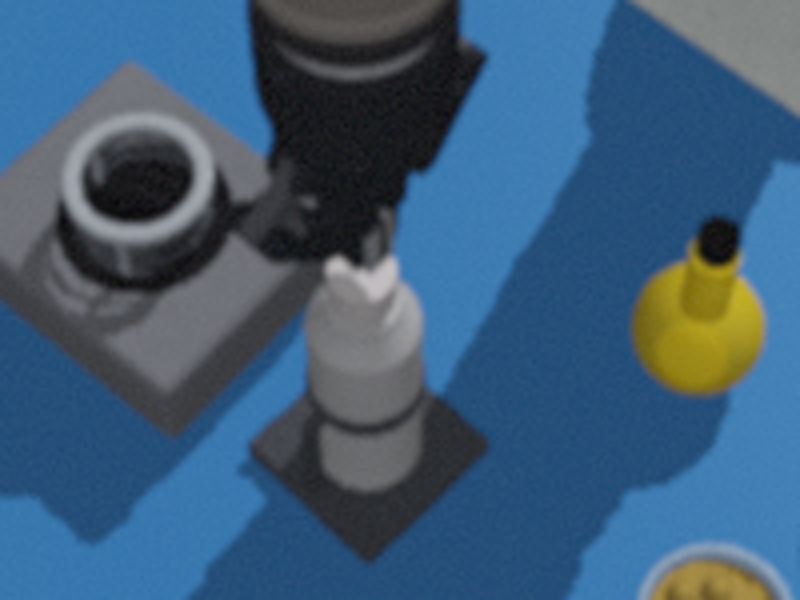

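The shut fingers are centred over the cap at (360,270). Now pressing.

>>> apply_moves([
  {"x": -0.0015,"y": 0.002,"z": 0.005,"ax": 0,"ay": 0,"az": 0,"claw": 255},
  {"x": 0,"y": 0,"z": 0.005,"ax": 0,"ay": 0,"az": 0,"claw": 255},
  {"x": 0,"y": 0,"z": 0.003,"ax": 0,"ay": 0,"az": 0,"claw": 255},
  {"x": 0,"y": 0,"z": 0.002,"ax": 0,"ay": 0,"az": 0,"claw": 255},
  {"x": 0,"y": 0,"z": 0.002,"ax": 0,"ay": 0,"az": 0,"claw": 255},
  {"x": 0,"y": 0,"z": 0.001,"ax": 0,"ay": 0,"az": 0,"claw": 255},
  {"x": 0,"y": 0,"z": 0,"ax": 0,"ay": 0,"az": 0,"claw": 255},
])

```text
clock: 5.05
ee_pos: [0.6017, 0.0443, 0.1766]
tool_rot: [-2.221, -2.222, -0.0]
contact_force: [-1.3, -0.4, 2.8]
width: 0.0002
gripper_force: 1.8
```

>>> apply_moves([
  {"x": 0,"y": 0,"z": 0.0015,"ax": 0,"ay": 0,"az": 0,"claw": 255},
  {"x": 0,"y": 0,"z": 0.0015,"ax": 0,"ay": 0,"az": 0,"claw": 255},
  {"x": 0,"y": 0,"z": 0.0015,"ax": 0,"ay": 0,"az": 0,"claw": 255},
  {"x": 0,"y": 0,"z": 0,"ax": 0,"ay": 0,"az": 0,"claw": 255},
])

```text
clock: 5.45
ee_pos: [0.6018, 0.0443, 0.1731]
tool_rot: [-2.221, -2.221, -0.001]
contact_force: [-4.0, 1.2, 10.8]
width: -0.0002
gripper_force: 5.2
```

>>> apply_moves([
  {"x": 0,"y": 0,"z": 0.001,"ax": 0,"ay": 0,"az": 0,"claw": 255},
  {"x": 0,"y": 0,"z": 0,"ax": 0,"ay": 0,"az": 0,"claw": 255},
  {"x": 0,"y": 0,"z": 0,"ax": 0,"ay": 0,"az": 0,"claw": 255},
])

```text
clock: 5.75
ee_pos: [0.6019, 0.0443, 0.173]
tool_rot: [-2.221, -2.221, -0.002]
contact_force: [-5.9, 1.3, 15.3]
width: -0.0001
gripper_force: 7.5
```

The cap is on its stop: force rises while z stays put. I lift off straight up, then go to the flask.

>>> apply_moves([
  {"x": 0,"y": 0,"z": -0.01,"ax": 0,"ay": 0,"az": 0,"claw": 255},
  {"x": 0,"y": 0,"z": -0.03,"ax": 0,"ay": 0,"az": 0,"claw": 255},
  {"x": 0,"y": 0,"z": -0.04,"ax": 0,"ay": 0,"az": 0,"claw": 255},
  {"x": 0.034,"y": -0.027,"z": 0,"ax": 0,"ay": 0,"az": 0,"claw": 255},
  {"x": 0.034,"y": -0.027,"z": 0,"ax": 0,"ay": 0,"az": 0,"claw": 0},
  {"x": 0.034,"y": -0.027,"z": 0,"ax": 0,"ay": 0,"az": 0,"claw": 0},
  {"x": 0.034,"y": -0.027,"z": 0,"ax": 0,"ay": 0,"az": 0,"claw": 0},
  {"x": 0.034,"y": -0.027,"z": 0,"ax": 0,"ay": 0,"az": 0,"claw": 0},
  {"x": 0.034,"y": -0.027,"z": 0,"ax": 0,"ay": 0,"az": 0,"claw": 0},
  {"x": 0,"y": 0,"z": 0.04,"ax": 0,"ay": 0,"az": 0,"claw": 0},
  {"x": 0,"y": 0,"z": 0.04,"ax": 0,"ay": 0,"az": 0,"claw": 0},
  {"x": 0,"y": 0,"z": 0,"ax": 0,"ay": 0,"az": 0,"claw": 0},
])

```text
clock: 6.95
ee_pos: [0.4359, 0.2463, 0.1662]
tool_rot: [-2.22, -2.222, 0.016]
contact_force: [-0.1, -1.4, 0.0]
width: 0.0853
gripper_force: 0.0
```

```bash
python3 - <<'E'
from h import *
np.set_printoptions(precision=4,suppress=True)
s=monitor.state();print(s['ee_pos'],s['tool_rot'],s['contact_force'],s['width'])
c=viewer.read_camera('wrist');save(c,'w1.png')
print([ (np.round(r['xy']),round(r['score'],2)) for r in viewer.mark_of('flask_mid','wrist')])
print('stopper pred',w2px(c,np.array([.437,.251,.124])),'mid',w2px(c,np.array([.437,.251,.062])))
c=viewer.read_camera('top')
v,u=np.mgrid[:480,:640]; d=c['z_map']; f=K(c)
P=np.stack([(u-c['cx'])/f*d,(v-c['cy'])/f*d,d],-1);P=(P-np.array(c['t']))@np.array(c['R'])
Q=P[(np.hypot(P[...,0]-.6,P[...,1]-.044)<.014)&(P[...,2]>.16)];print('cap z',np.median(Q[:,2]))
E
```

```text
[0.4359 0.2463 0.1662] [-2.2196 -2.2221  0.0162] [-0.0935 -1.3873  0.0062] 0.08534135750162924
[(array([350., 392.]), 0.56)]
stopper pred [322.3095 261.4351] mid [322.362  227.9181]
cap z 0.17888548146261746
```

View pics/w1.png

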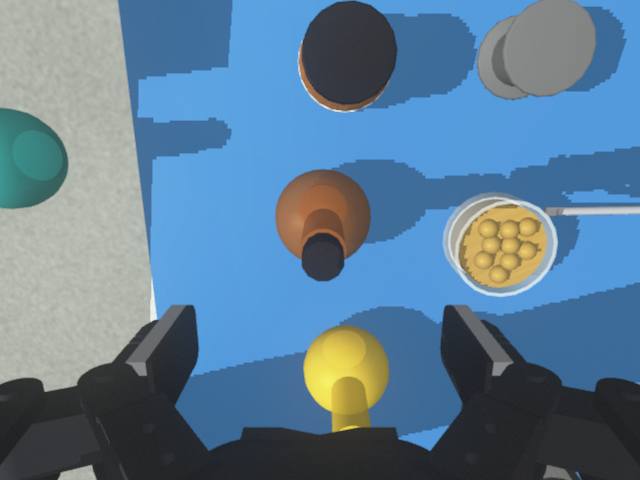

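The wrist view has the amber stopper at (323,257), against a predicted (322,261). The yellow flask is behind it at (346,370). The cap has sprung back (z 0.179). Descending.

>>> apply_moves([
  {"x": 0.002,"y": -0.001,"z": 0,"ax": 0,"ay": 0,"az": 0,"claw": 0},
  {"x": 0,"y": 0,"z": 0.03,"ax": 0,"ay": 0,"az": 0,"claw": 0},
  {"x": 0,"y": 0,"z": 0.02,"ax": 0,"ay": 0,"az": 0,"claw": 0},
  {"x": 0,"y": 0,"z": 0.01,"ax": 0,"ay": 0,"az": 0,"claw": 0},
  {"x": 0,"y": 0,"z": 0,"ax": 0,"ay": 0,"az": 0,"claw": 0},
  {"x": 0,"y": 0,"z": 0,"ax": 0,"ay": 0,"az": 0,"claw": 0},
])

```text
clock: 7.7
ee_pos: [0.4397, 0.2507, 0.112]
tool_rot: [2.221, 2.221, 0.004]
contact_force: [0.7, -0.1, 0.5]
width: 0.0853
gripper_force: 0.0
```

>>> apply_moves([
  {"x": 0.0005,"y": -0.0027,"z": 0.015,"ax": 0,"ay": 0,"az": 0,"claw": 0},
  {"x": 0,"y": 0,"z": 0.015,"ax": 0,"ay": 0,"az": 0,"claw": 0},
  {"x": 0,"y": 0,"z": 0.009,"ax": 0,"ay": 0,"az": 0,"claw": 0},
  {"x": 0,"y": 0,"z": 0,"ax": 0,"ay": 0,"az": 0,"claw": 0},
  {"x": 0,"y": 0,"z": 0,"ax": 0,"ay": 0,"az": 0,"claw": 255},
  {"x": 0,"y": 0,"z": 0,"ax": 0,"ay": 0,"az": 0,"claw": 255},
  {"x": 0,"y": 0,"z": 0,"ax": 0,"ay": 0,"az": 0,"claw": 255},
  {"x": 0,"y": 0,"z": 0,"ax": 0,"ay": 0,"az": 0,"claw": 255},
  {"x": 0,"y": 0,"z": 0,"ax": 0,"ay": 0,"az": 0,"claw": 255},
  {"x": 0,"y": 0,"z": 0,"ax": 0,"ay": 0,"az": 0,"claw": 255},
  {"x": 0,"y": 0,"z": 0,"ax": 0,"ay": 0,"az": 0,"claw": 255},
  {"x": 0,"y": 0,"z": 0,"ax": 0,"ay": 0,"az": 0,"claw": 255},
], force=70)

```text
clock: 8.9
ee_pos: [0.4366, 0.251, 0.0723]
tool_rot: [2.221, 2.222, 0.002]
contact_force: [0.0, -0.1, 5.6]
width: 0.0225
gripper_force: 68.3
```

>>> apply_moves([
  {"x": 0,"y": 0,"z": -0.005,"ax": 0,"ay": 0,"az": 0,"claw": 255},
  {"x": 0,"y": 0,"z": -0.015,"ax": 0,"ay": 0,"az": 0,"claw": 255},
  {"x": 0,"y": 0,"z": -0.025,"ax": 0,"ay": 0,"az": 0,"claw": 255},
  {"x": 0,"y": 0,"z": -0.03,"ax": 0,"ay": 0,"az": 0,"claw": 255},
  {"x": 0,"y": 0,"z": -0.03,"ax": 0,"ay": 0,"az": 0,"claw": 255},
  {"x": 0,"y": 0,"z": -0.03,"ax": 0,"ay": 0,"az": 0,"claw": 255},
  {"x": 0,"y": 0,"z": -0.03,"ax": 0,"ay": 0,"az": 0,"claw": 255},
  {"x": 0,"y": 0,"z": -0.03,"ax": 0,"ay": 0,"az": 0,"claw": 255},
  {"x": 0,"y": 0,"z": -0.02,"ax": 0,"ay": 0,"az": 0,"claw": 255},
  {"x": 0,"y": 0,"z": -0.005,"ax": 0,"ay": 0,"az": 0,"claw": 255},
  {"x": 0,"y": 0,"z": 0,"ax": 0,"ay": 0,"az": 0,"claw": 255},
], force=70)

```text
clock: 10.0
ee_pos: [0.4357, 0.2505, 0.2915]
tool_rot: [-2.221, -2.222, 0.0]
contact_force: [-0.4, 0.2, -2.3]
width: 0.0221
gripper_force: 68.7
```

>>> apply_moves([
  {"x": -0.0135,"y": 0.0065,"z": 0,"ax": 0,"ay": 0,"az": 0,"claw": 255},
  {"x": -0.027,"y": 0.013,"z": 0,"ax": 0,"ay": 0,"az": 0,"claw": 255},
  {"x": -0.034,"y": 0.016,"z": 0,"ax": 0,"ay": 0,"az": 0,"claw": 255},
  {"x": -0.034,"y": 0.016,"z": 0,"ax": 0,"ay": 0,"az": 0,"claw": 255},
  {"x": -0.034,"y": 0.016,"z": 0,"ax": 0,"ay": 0,"az": 0,"claw": 255},
  {"x": -0.034,"y": 0.016,"z": 0,"ax": 0,"ay": 0,"az": 0,"claw": 255},
  {"x": -0.034,"y": 0.016,"z": 0,"ax": 0,"ay": 0,"az": 0,"claw": 255},
  {"x": -0.034,"y": 0.016,"z": 0,"ax": 0,"ay": 0,"az": 0,"claw": 255},
  {"x": -0.034,"y": 0.016,"z": 0,"ax": 0,"ay": 0,"az": 0,"claw": 255},
  {"x": -0.034,"y": 0.016,"z": 0,"ax": 0,"ay": 0,"az": 0,"claw": 255},
  {"x": -0.027,"y": 0.013,"z": 0,"ax": 0,"ay": 0,"az": 0,"claw": 255},
  {"x": -0.0135,"y": 0.0065,"z": 0,"ax": 0,"ay": 0,"az": 0,"claw": 255},
])

```text
clock: 11.2
ee_pos: [0.6022, -0.1059, 0.2893]
tool_rot: [-2.225, -2.216, 0.007]
contact_force: [-0.4, 0.2, -1.5]
width: 0.0221
gripper_force: 68.7
```

>>> apply_moves([
  {"x": 0,"y": 0,"z": 0.01,"ax": 0,"ay": 0,"az": 0,"claw": 255},
  {"x": 0,"y": 0,"z": 0.02,"ax": 0,"ay": 0,"az": 0,"claw": 255},
  {"x": 0,"y": 0,"z": 0.03,"ax": 0,"ay": 0,"az": 0,"claw": 255},
  {"x": 0,"y": 0,"z": 0.02,"ax": 0,"ay": 0,"az": 0,"claw": 255},
  {"x": 0,"y": 0,"z": 0.01,"ax": 0,"ay": 0,"az": 0,"claw": 255},
  {"x": 0,"y": 0,"z": 0,"ax": 0,"ay": 0,"az": 0,"claw": 255},
  {"x": 0,"y": 0,"z": 0,"ax": 0,"ay": 0,"az": 0,"claw": 255},
])

```text
clock: 11.9
ee_pos: [0.6032, -0.1017, 0.202]
tool_rot: [2.22, 2.222, 0.0]
contact_force: [-0.3, 0.2, -2.1]
width: 0.0222
gripper_force: 68.8
```

```bash
python3 - <<'E'
from h import *
np.set_printoptions(precision=4,suppress=True)
s=monitor.state();print(s['ee_pos'],s['tool_rot'],s['contact_force'],s['width'],s['clock'])
c=viewer.read_camera('scene')
v,u=np.mgrid[:480,:640]; d=c['z_map']; f=K(c)
P=np.stack([(u-c['cx'])/f*d,(v-c['cy'])/f*d,d],-1);P=(P-np.array(c['t']))@np.array(c['R'])
# belly: sphere fit
e=s['ee_pos']; zc=e[2]+.019-.092+.033
m=(np.hypot(P[...,0]-e[0],P[...,1]-e[1])<.04)&(abs(P[...,2]-zc)<.025)
Q=P[m];A=np.c_[2*Q,np.ones(len(Q))];x=np.linalg.lstsq(A,(Q**2).sum(1),rcond=None)[0]
print(len(Q),'belly centre',x[:3],'r',np.sqrt(x[3]+x[:3]@x[:3]),'expected',e[0],e[1],zc)
cv2.imwrite('pics/hold.png',cv2.resize(c['img'][180:340,180:380,::-1],None,fx=3.7,fy=3.7,interpolation=2))
E
```

```text
[ 0.6032 -0.1017  0.202 ] [2.2204 2.2224 0.0005] [-0.2705  0.1982 -2.1137] 0.022189980802929762 11.9
614 belly centre [ 0.6033 -0.1017  0.1631] r 0.032126851709945406 expected 0.6032274913590826 -0.10174433559449707 0.1619597215177556
```

View pics/hold.png

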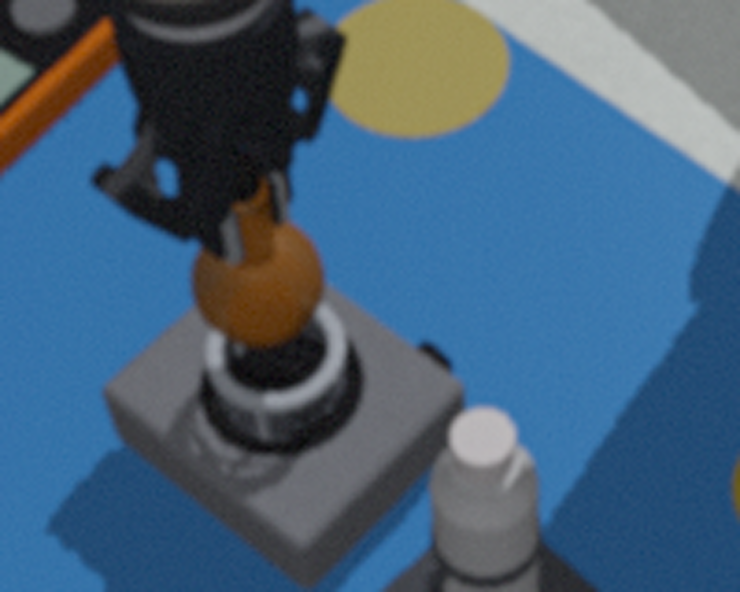

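The flask hangs upright with its belly at (258,285) in the crop, over the ring at (280,365). It is off by about 1–2 mm, so I correct that and lower it.

>>> apply_moves([
  {"x": 0.0017,"y": -0.0008,"z": 0.008,"ax": 0,"ay": 0,"az": 0,"claw": 255},
  {"x": 0,"y": 0,"z": 0.012,"ax": 0,"ay": 0,"az": 0,"claw": 255},
  {"x": 0,"y": 0,"z": 0.012,"ax": 0,"ay": 0,"az": 0,"claw": 255},
  {"x": 0,"y": 0,"z": 0.008,"ax": 0,"ay": 0,"az": 0,"claw": 255},
  {"x": 0,"y": 0,"z": 0.003,"ax": 0,"ay": 0,"az": 0,"claw": 255},
  {"x": 0,"y": 0,"z": 0.002,"ax": 0,"ay": 0,"az": 0,"claw": 255},
  {"x": 0,"y": 0,"z": 0,"ax": 0,"ay": 0,"az": 0,"claw": 255},
  {"x": 0,"y": 0,"z": 0,"ax": 0,"ay": 0,"az": 0,"claw": 255},
])

```text
clock: 12.75
ee_pos: [0.6024, -0.1008, 0.157]
tool_rot: [2.221, 2.221, 0.0]
contact_force: [0.1, -0.1, -2.2]
width: 0.0224
gripper_force: 68.8
```

>>> apply_moves([
  {"x": 0,"y": 0,"z": 0.002,"ax": 0,"ay": 0,"az": 0,"claw": 255},
  {"x": 0,"y": 0,"z": 0.002,"ax": 0,"ay": 0,"az": 0,"claw": 255},
  {"x": 0,"y": 0,"z": 0.002,"ax": 0,"ay": 0,"az": 0,"claw": 255},
  {"x": 0,"y": 0,"z": 0.002,"ax": 0,"ay": 0,"az": 0,"claw": 255},
  {"x": 0,"y": 0,"z": 0,"ax": 0,"ay": 0,"az": 0,"claw": 255},
  {"x": 0,"y": 0,"z": 0,"ax": 0,"ay": 0,"az": 0,"claw": 255},
])

```text
clock: 13.35
ee_pos: [0.6022, -0.1011, 0.15]
tool_rot: [2.222, 2.221, 0.001]
contact_force: [-4.3, -0.2, 7.6]
width: 0.0226
gripper_force: 69.5
```

>>> apply_moves([
  {"x": 0,"y": -0.001,"z": 0.002,"ax": 0,"ay": 0,"az": 0,"claw": 255},
  {"x": 0,"y": 0,"z": 0.002,"ax": 0,"ay": 0,"az": 0,"claw": 255},
  {"x": 0,"y": 0,"z": 0.002,"ax": 0,"ay": 0,"az": 0,"claw": 255},
  {"x": 0,"y": 0,"z": 0.002,"ax": 0,"ay": 0,"az": 0,"claw": 255},
  {"x": 0,"y": 0,"z": 0,"ax": 0,"ay": 0,"az": 0,"claw": 255},
  {"x": 0,"y": 0,"z": 0,"ax": 0,"ay": 0,"az": 0,"claw": 255},
])

```text
clock: 13.95
ee_pos: [0.6021, -0.1012, 0.1431]
tool_rot: [2.221, 2.22, 0.003]
contact_force: [-4.5, -0.7, 11.6]
width: 0.0225
gripper_force: 70.0
```

>>> apply_moves([
  {"x": 0,"y": -0.0005,"z": 0.0015,"ax": 0,"ay": 0,"az": 0,"claw": 255},
  {"x": 0,"y": 0,"z": 0.0015,"ax": 0,"ay": 0,"az": 0,"claw": 255},
  {"x": 0,"y": 0,"z": 0.0005,"ax": 0,"ay": 0,"az": 0,"claw": 255},
  {"x": 0,"y": 0,"z": 0,"ax": 0,"ay": 0,"az": 0,"claw": 255},
  {"x": 0,"y": 0,"z": 0,"ax": 0,"ay": 0,"az": 0,"claw": 255},
])

```text
clock: 14.45
ee_pos: [0.6021, -0.1013, 0.1413]
tool_rot: [2.22, 2.22, 0.005]
contact_force: [-5.7, 1.8, 20.8]
width: 0.0226
gripper_force: 71.4
```

>>> apply_moves([
  {"x": 0,"y": 0,"z": 0.001,"ax": 0,"ay": 0,"az": 0,"claw": 255},
  {"x": 0,"y": 0,"z": 0,"ax": 0,"ay": 0,"az": 0,"claw": 255},
  {"x": 0,"y": 0,"z": 0,"ax": 0,"ay": 0,"az": 0,"claw": 255},
  {"x": 0,"y": 0,"z": 0,"ax": 0,"ay": 0,"az": 0,"claw": 255},
  {"x": 0,"y": 0,"z": 0,"ax": 0,"ay": 0,"az": 0,"claw": 255},
])

```text
clock: 14.95
ee_pos: [0.6022, -0.1014, 0.1412]
tool_rot: [2.221, 2.22, 0.006]
contact_force: [-8.4, 1.5, 25.6]
width: 0.0225
gripper_force: 71.9
```

```bash
python3 - <<'E'
from h import *
np.set_printoptions(precision=4,suppress=True)
s=monitor.state();e=s['ee_pos'];print(e,s['contact_force'],s['clock'])
for cam in('scene','top'):
    c=viewer.read_camera(cam)
    v,u=np.mgrid[:480,:640]; d=c['z_map']; f=K(c)
    P=np.stack([(u-c['cx'])/f*d,(v-c['cy'])/f*d,d],-1);P=(P-np.array(c['t']))@np.array(c['R'])
    r=np.hypot(P[...,0]-.6025,P[...,1]+.1)
    Q=P[(r>.0315)&(r<.035)&(P[...,2]>.08)&(P[...,2]<.092)];print(cam,'rim z',len(Q),np.median(Q[:,2]) if len(Q) else 0)
    Q=P[(r>.0315)&(r<.035)&(P[...,2]>.094)&(P[...,2]<.104)];print('  still up pts',len(Q))
    if cam=='scene':
        cv2.imwrite('pics/end.png',cv2.resize(c['img'][180:340,180:380,::-1],None,fx=3.7,fy=3.7,interpolation=2))
        Q=P[(r<.035)&(P[...,2]>.088)&(P[...,2]<.135)];A=np.c_[2*Q,np.ones(len(Q))];x=np.linalg.lstsq(A,(Q**2).sum(1),rcond=None)[0];print('belly',x[:3],len(Q))
E
```

```text
[ 0.6022 -0.1014  0.1412] [-8.3547  1.5186 25.6105] 14.95
scene rim z 127 0.08520695826831225
  still up pts 20
belly [ 0.6022 -0.1009  0.1023] 735
top rim z 37 0.08764162970410425
  still up pts 5
```

View pics/end.png

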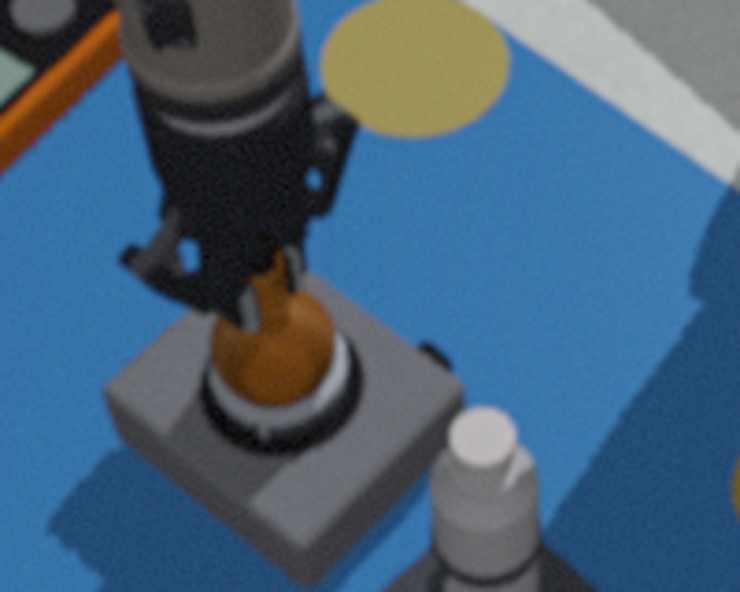

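The flask sits upright in the ring at (275,345). The rim is at about 0.086 m, which is fully down, and the stop force is about 25 N. Handing in.

```bash
python3 -c "
from rig import order
print(order.hand_in())"
```

```text
the job is handed in; nothing more can be done
None
```

The job is handed in: I pressed the nozzle cap to its stop and it sprang back, and the amber flask now stands upright in the ring, held fully down with about 25 N (about 15 s used); the hand-in gave no verdict, and I did not re-measure the bystanders afterwards.

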